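# Tighten the loaded welding clamp to its first click

### The arm

A 7-joint arm with a two-finger parallel gripper is mounted at the origin on the work surface. World frame = base frame: x ahead of the robot, y to its left, z up, the work surface at z = 0. Lengths are in m, angles in rad, forces in N, time in s.
With the tool pointing down it reaches from about 0.425 to 0.875 m from the base axis. Payload 4.7 kg.
Tool frame: the origin (TCP) lies between the finger pads; the fingertips stand 14 mm ahead of it and the grasp point (between the pads) lies 5 mm behind it; z points along the fingers, y is the line along which they close (so a half turn about z gives the same grasp; the last joint's range is limited). The gripper opens to 87 mm and grips with 3 to 60 N. Pads are 19 mm wide; open, the fingers measure 117 mm over their backs; the gripper's body (75 mm by 190 mm) begins 51 mm behind the grasp point.
Start: joints at [1.159, 0.321, -0.07, 1.45, 0.023, 1.371, -0.057], TCP at [0.268, -0.592, 0.237] pointing down, gripper open.
Joint ranges: [-2.86, 2.86], [-0.3, 2.09], [-1.38, 1.24], [0.06, 2.45], [-1.56, 4.7], [0.09, 2.05], [-2.69, 2.69]. Speed limits (rad/s): [2.57, 2.57, 3.14, 3.14, 3.14, 3.14, 3.14].

### API

Orientations are given as a rotation vector (axis times angle).
In Python, from bench import ctrl gives the robot as it stands.
- The arm moves only by the tool step_arm, never from a script. Its argument "commands" is a list of rows, each an object with "travel": the shift along the tool's x, y, z in m, a list of three; "turn": the turn, a rotation vector about the tool's x, y, z in degrees, a list of three. A call has 1 to 5 rows; each row is the pose to reach, as a shift and turn from the pose commanded when the call began, along the tool's axes at that moment; what a row does not reach only later rows make up. A row lasts 1/10 s, in which the tool goes at most 50 mm and 8.59 degrees, less where a joint would pass 70% of its speed; a pose out of reach is approached as far as the arm can. A call with a gripper value outside its range is refused whole. "gripper" is the opening, from 0 (shut) to 1 (fully open), set as the call begins (left out, the last holds). The fingers move at their own pace and stop on an object; "force" is the grip in N (left out, the last holds). Time passes only in rows, so rows that repeat a pose let the fingers close. It gives the time, the measured TCP pose, the force, the opening and the grip force at its end, in the units of the state.
- ctrl.get_state(): the state, without advancing time (a new reading comes with each control period).
- ctrl.get_image(name): name is "scene" or "side" or "wrist"; returns the picture (420x560x3 uint8, red, green, blue); there is no depth.
- ctrl.camera_model(name): a dict with "fx", "fy", "cx", "cy" (pixels), "R" (3x3) and "t" (3): a world point X has camera coordinates R X + t; the wrist camera has in their place "T_tool_cam" (4x4, takes a point from camera to tool coordinates, whose origin is the TCP and whose axes are the flange's). Camera axes: x right, y down, z forward; pixel columns grow to the right and rows downward; lengths in m; the calibration is good to about 2 mm. A picture is of the moment at which its call begins: read the wrist's pose just before it. camera_model takes no time and is no camera call.
- ctrl.close_job(): hands the job in; it is judged then, once.
The state is a dict: "time": time; "joint_positions": joint angles; "qd": joint speeds; "joint_torque": joint torques, N m; "position": TCP position; "tool_rot": TCP orientation; "ft_force": force on the tool from outside, world axes, zero at the start; "torque": the same for the moment, N m; "grip_width": opening from 0.0 (shut) to 1.0 (fully open); "grip_force": force on a finger pad.
Only numpy, scipy, OpenCV 4.12 (cv2) and the standard library are available. Lean on these libraries where they do the work, as an engineer would, in place of code of your own. Each camera call takes 0.05 s, during which the arm holds its last target. There are 200 camera calls.

### The job

Two screw clamps stand on the welding table; one holds a flanged stainless spool, the other is empty. Tighten the clamp that holds the spool: swing its slip-clutch handle clockwise seen from above until the clutch clicks once, stop at that first click, and let go. Do not click it a second time, do not back the screw off, and leave the handle of the empty clamp where it is.

Things in the scene. Friction and masses are not known exactly. Their poses are not given: they have to be found in the camera images.
- screw (a joint): loaded clamp's vertical screw, rad. 0 = tight against the spool, a dead stop; it grows clockwise seen from above, and starts at -0.80 to -0.35. Turning takes about 0.7 N m (5 N at the grip); it stays where it is left.
- clutch (a joint): clockwise slip of the handle past the screw, rad. 0 while they turn together; once tight it clicks every 0.52 (30 deg): it resists with up to about 1.1 N m (9 N at the grip) near 0.13, eases to the crest at 0.26, then it snaps on by itself to rest in the notch at 0.52 (let go before the crest, it springs back); second crest at 0.79. On the hub's top the screw's brass pointer lies along the handle before the click and lags it by 30 deg (one black mark) after it.
- handle_grip (a point): loaded clamp: middle of the handle's black rubber grip (24 mm diameter, 75 long, level), 144 mm above the table, 130 from the screw axis; x points outward along the handle, z up. Aluminium hub 60 wide, top at 158. Grey arm 45 wide, top at 118, over a dark 150 x 170 base. Under the screw sits a steel spool with 120 and 100 mm flanges.
- spare_grip (a point): the same point on the handle of the empty clamp, which is alike but has nothing between its screw and its base plate. To be left alone.

How it is judged:
By the outcome, as a careful person would: the job done as asked, in the order asked, and still so for the second after the job is handed in, with the robot touching nothing.
It also fails if it takes over 38 s, if anything falls off the work surface, if the arm or the gripper's body presses on something with over 40 N, if the wrist force passes 120 N, or if a joint passes its speed limit or range.

## Working session

There is one attempt and no reset: what is moved stays moved. The work goes in short steps, Python scripts to look and compute and a tool call to move; the robot and the scene stay as the last step left them, time stands still between calls to the robot, and variables do not carry over. Pictures are saved under pics/ and viewed, at most 10 in all, crops included, and the job is handed in when it is done.

Besides the shell and the picture viewer there is one more tool, called after "Emit:" as name([rows], argument=value, ...), one row to a line, values as JSON. step_arm: Moves the arm, as the interface text tells. Its arguments: {"type":"object","properties":{"commands":{"type":"array"},"gripper":{"type":"number"},"force":{"type":"number"}},"required":["commands"]}

```bash
mkdir -p pics; python3 - <<'E'
from bench import ctrl
import cv2,numpy as np
for n in("scene","side"):
    im=ctrl.get_image(n); cv2.imwrite(f"pics/{n}0.png",cv2.resize(im[:,:,::-1],(800,600),interpolation=cv2.INTER_CUBIC))
    m=ctrl.camera_model(n); R=np.array(m["R"]);print(n,-R.T@np.array(m["t"]),R[2])
s=ctrl.get_state();print(s)
print(ctrl.camera_model("wrist"))
E
```

```text
scene [1.08012156 0.03292384 0.96252433] [-0.56439147  0.02867015 -0.82500926]
side [ 0.27638703 -0.50355187  0.68844794] [ 0.36244781  0.67518699 -0.64245943]
{'time': 0.1, 'joint_positions': array([ 1.15907868,  0.32174554, -0.07005276,  1.45158339,  0.02260597,
        1.37080611, -0.05685716]), 'qd': array([-0.00111089,  0.0007751 , -0.00035684, -0.00222067, -0.00042186,
       -0.00092697, -0.00025823]), 'joint_torque': array([-5.33420334e-04, -4.92572558e+01, -4.06021597e-01, -3.13397849e+01,
       -6.41748821e-02,  3.95259995e-02,  6.71270527e-05]), 'position': array([ 0.26822766, -0.59154046,  0.23555753]), 'tool_rot': array([-3.06899109e+00, -6.63538620e-01,  7.52159559e-04]), 'ft_force': array([ 0.2586465 , -0.49363869,  0.46983051]), 'torque': array([-0.02167897,  0.03095217, -0.04142823]), 'grip_force': 0.0, 'grip_width': 1.00458741930751}
{'fx': 307.7842768397678, 'fy': 307.7842768397678, 'cx': 281.09606087195647, 'cy': 208.56873511260292, 'T_tool_cam': array([[-4.20552869e-04, -9.68647993e-01, -2.48436893e-01,
         6.90610595e-02],
       [ 9.99999213e-01, -7.01000932e-04,  1.04038738e-03,
        -2.79112436e-04],
       [-1.18192364e-03, -2.48436260e-01,  9.68647525e-01,
        -1.49302172e-01],
       [ 0.00000000e+00,  0.00000000e+00,  0.00000000e+00,
         1.00000000e+00]])}
```

View pics/scene0.png

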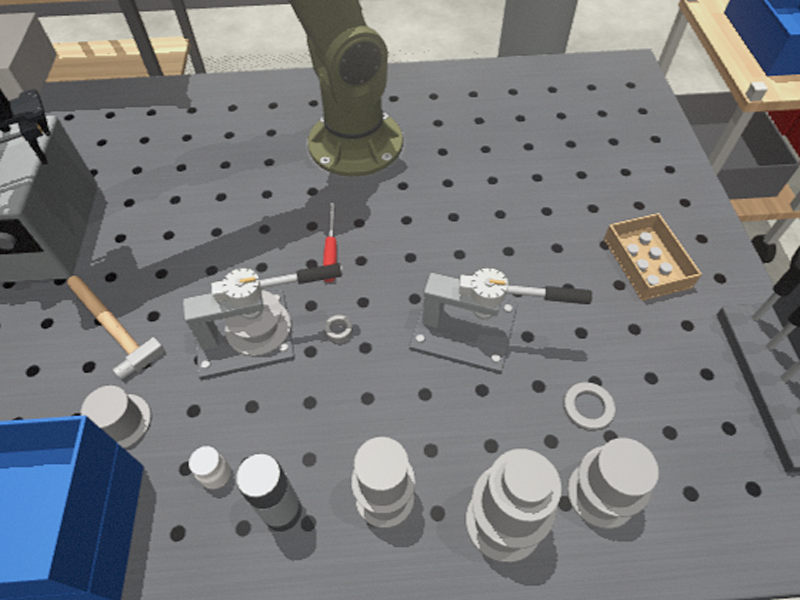

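View pics/side0.png

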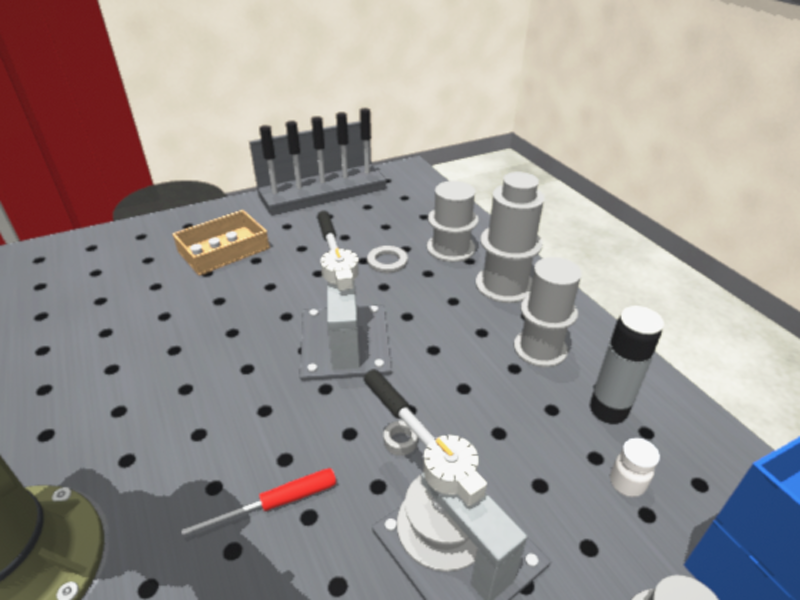

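The scene view shows the spool in the left clamp (-y): hub top at about (240,284), grip centre (320,272). In the side view the same hub is at (452,458) and the grip at (388,394). The empty clamp is on the right, with its hub at (489,284).

```bash
cat > h.py <<'E'
from bench import ctrl
import numpy as np
from scipy.spatial.transform import Rotation as Ro
def ray(n,u,v,z,s=None):
    m=ctrl.camera_model(n);d=np.array([(u-m["cx"])/m["fx"],(v-m["cy"])/m["fy"],1])
    if "R" in m: R=np.array(m["R"]).T;c=-R@np.array(m["t"])
    else:
        T=np.array(m["T_tool_cam"]);Q=Ro.from_rotvec(s["tool_rot"]).as_matrix();R=Q@T[:3,:3];c=s["position"]+Q@T[:3,3]
    d=R@d;return c+d*(z-c[2])/d[2]
E
python3 - <<'E'
from h import *
k=.7
for n,h,g,e in(("scene",(240,284),(320,272),(342,269)),("side",(452,458),(388,394),(370,376))):
    H=ray(n,h[0]*k,h[1]*k,.158);G=ray(n,g[0]*k,g[1]*k,.15)
    print(n,H,G,np.linalg.norm((G-H)[:2]),np.degrees(np.arctan2(*(G-H)[1::-1])))
print(ray("scene",489*k,284*k,.158),ray("scene",568*k,295*k,.15))
s=ctrl.get_state();print(Ro.from_rotvec(s["tool_rot"]).as_matrix())
E
```

```text
scene [ 0.50099756 -0.194635    0.158     ] [ 0.48124504 -0.06379187  0.15      ] 0.13232568545778314 98.58474352633398
side [ 0.49964538 -0.19705419  0.158     ] [ 0.4801653 -0.0745818  0.15     ] 0.12401192652877961 99.03758288481434
[0.53386101 0.21371439 0.158     ] [0.56035695 0.34008445 0.15      ]
[[ 9.10683805e-01  4.13103286e-01 -8.25357259e-04]
 [ 4.13104096e-01 -9.10682493e-01  1.55031838e-03]
 [-1.11196789e-04 -1.75280831e-03 -9.99998458e-01]]
```

Emit:
step_arm([
  {"travel": [0.03, -0.03, 0], "turn": [0, 0, -6]},
  {"travel": [0.065, -0.06, 0], "turn": [0, 0, -13]},
  {"travel": [0.1, -0.095, 0], "turn": [0, 0, -21]},
  {"travel": [0.135, -0.13, 0], "turn": [0, 0, -29]},
  {"travel": [0.17, -0.16, 0], "turn": [0, 0, -37]},
])

```text
time: 0.6
position: [0.3574, -0.3736, 0.2362]
tool_rot: [-2.696, -1.612, 0.001]
ft_force: [0.7, -0.6, 0.3]
grip_width: 1.001
grip_force: 0.0
```

```bash
cat >> h.py <<'E'
def plan(p,yaw_y):
    s=ctrl.get_state();Q=Ro.from_rotvec(s["tool_rot"]);M=Q.as_matrix()
    a=np.radians(yaw_y);y=np.array([np.cos(a),np.sin(a),0]);z=np.array([0,0,-1.]);T=np.column_stack([np.cross(y,z),y,z])
    print("t",s["time"],"pos",s["position"].round(4),"yaw",np.degrees(np.arctan2(M[1,1],M[0,1])).round(1),"travel",(M.T@(np.array(p)-s["position"])).round(4),"turn",(Q.inv()*Ro.from_matrix(T)).as_rotvec(degrees=True).round(1),"F",s["ft_force"].round(1),"grip",round(s["grip_width"],2))
E
python3 -c "
from h import *
plan((.480,-.068,.24),8.8)"
```

```text
t 0.6 pos [ 0.3574 -0.3736  0.2362] yaw -28.3 travel [ 0.3272 -0.0367 -0.0038] turn [ -0.   -0.  -37.1] F [ 0.7 -0.6  0.3] grip 1.0
```

Emit:
step_arm([
  {"travel": [0.045, -0.005, 0], "turn": [0, 0, -7]},
  {"travel": [0.09, -0.01, 0], "turn": [0, 0, -15]},
  {"travel": [0.135, -0.015, 0], "turn": [0, 0, -22]},
  {"travel": [0.18, -0.02, 0], "turn": [0, 0, -30]},
  {"travel": [0.225, -0.025, 0], "turn": [0, 0, -37]},
])

```text
time: 1.1
position: [0.443, -0.1647, 0.2363]
tool_rot: [2.047, 2.383, -0.001]
ft_force: [0.5, -0.4, 1.1]
grip_width: 0.999
grip_force: 0.0
```

```bash
python3 -c "
from h import *
plan((.480,-.068,.24),8.8)"
```

```text
t 1.1 pos [ 0.443  -0.1647  0.2363] yaw 8.7 travel [ 0.09    0.0511 -0.0037] turn [-0.   0.  -0.1] F [ 0.5 -0.4  1.1] grip 1.0
```

Emit:
step_arm([
  {"travel": [0.035, 0.02, 0], "turn": [0, 0, 0]},
  {"travel": [0.07, 0.04, 0], "turn": [0, 0, 0]},
  {"travel": [0.09, 0.051, 0], "turn": [0, 0, 0]},
  {"travel": [0.09, 0.051, 0], "turn": [0, 0, 0]},
])

```text
time: 1.5
position: [0.481, -0.0657, 0.2365]
tool_rot: [-2.044, -2.385, -0.002]
ft_force: [-0.2, -0.5, 0.2]
grip_width: 0.998
grip_force: 0.0
```

```bash
python3 -c "
from h import *
import cv2
plan((.480,-.068,.139),8.8)
im=ctrl.get_image('wrist');cv2.imwrite('pics/w1.png',cv2.resize(im[:,:,::-1],(800,600),interpolation=cv2.INTER_CUBIC))"
```

```text
t 1.5 pos [ 0.481  -0.0657  0.2365] yaw 8.8 travel [-0.0022 -0.0014  0.0975] turn [ 0.  -0.1  0. ] F [-0.2 -0.5  0.2] grip 1.0
```

View pics/w1.png

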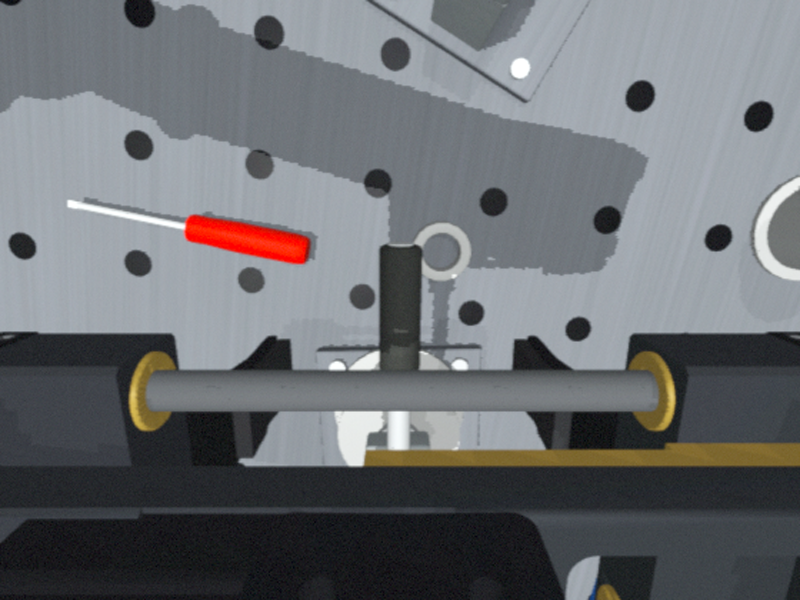

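The wrist view shows the handle centred between the fingers at u≈400 and parallel to the tool's x axis, with its outer end at (400,246).

```bash
python3 -c "
from h import *
s=ctrl.get_state();H=np.array([.5003,-.1958])
for v,z in((246,.15),(300,.156),(360,.156)):
  p=ray('wrist',400*.7,v*.7,z,s);d=p[:2]-H;print(p,np.linalg.norm(d),np.degrees(np.arctan2(d[1],d[0])))
plan((.480,-.068,.139),8.8)
"
```

```text
[ 0.4753803  -0.03248724  0.15      ] 0.16520305940124813 98.6757753869118
[ 0.47961978 -0.06057256  0.156     ] 0.13679960845150155 98.69482910871233
[ 0.48477458 -0.09490053  0.156     ] 0.10208693218255759 98.74750529893923
t 1.55 pos [ 0.4803 -0.0685  0.2363] yaw 8.6 travel [ 0.0005 -0.0002  0.0973] turn [-0.  -0.  -0.2] F [ 0.5 -0.9  0.8] grip 1.0
```

Emit:
step_arm([
  {"travel": [0, 0, 0.035], "turn": [0, 0, 0]},
  {"travel": [0, 0, 0.07], "turn": [0, 0, 0]},
  {"travel": [0, 0, 0.09], "turn": [0, 0, 0]},
  {"travel": [0, 0, 0.097], "turn": [0, 0, 0]},
  {"travel": [0, 0, 0.097], "turn": [0, 0, 0]},
])

```text
time: 2.05
position: [0.4793, -0.0712, 0.1387]
tool_rot: [-2.054, -2.375, 0.002]
ft_force: [0.1, -0.9, 0.0]
grip_width: 0.999
grip_force: 0.0
```

Emit:
step_arm([
  {"travel": [0, 0, 0], "turn": [0, 0, 0]},
  {"travel": [0, 0, 0], "turn": [0, 0, 0]},
  {"travel": [0, 0, 0], "turn": [0, 0, 0]},
  {"travel": [0, 0, 0], "turn": [0, 0, 0]},
  {"travel": [0, 0, 0], "turn": [0, 0, 0]},
], gripper=0.1, force=25)

```text
time: 2.55
position: [0.4805, -0.0701, 0.1399]
tool_rot: [2.052, 2.378, 0.0]
ft_force: [-0.8, 1.0, -0.2]
grip_width: 0.633
grip_force: 0.0
```

```bash
cat >> h.py <<'E'
def arc(deg,R=.130,n=5):
    "rows for a clockwise-from-above arc; tool x outward or inward found from pose"
    s=ctrl.get_state();M=Ro.from_rotvec(s["tool_rot"]).as_matrix();H=np.array([.5003,-.1958])
    d=s["position"][:2]-H;a0=np.arctan2(d[1],d[0])
    print("t",s["time"],"pos",s["position"].round(4),"r",np.linalg.norm(d).round(4),"ang",np.degrees(a0).round(1),"yawx",np.degrees(np.arctan2(M[1,0],M[0,0])).round(1),"F",s["ft_force"].round(1),"Ftan",(s["ft_force"][:2]@[-np.sin(a0),np.cos(a0)]).round(2),"Mz",s["torque"][2].round(2),"grip",round(s["grip_width"],3),s["grip_force"])
    for i in range(1,n+1):
        a=a0-np.radians(deg*i/n);p=np.array([*(H+R*np.array([np.cos(a),np.sin(a)])),.139])
        print((M.T@(p-s["position"])).round(4),"turn z",deg*i/n)
E
python3 -c "
from h import *
arc(15)"
```

```text
t 2.55 pos [ 0.4805 -0.0701  0.1399] r 0.1272 ang 99.0 yawx 98.4 F [-0.8  1.  -0.2] Ftan 0.67 Mz -0.02 grip 0.633 0.0
[0.0026 0.0068 0.0009] turn z 3.0
[0.0022 0.0136 0.0009] turn z 6.0
[0.0014 0.0203 0.0009] turn z 9.0
[0.0002 0.027  0.0009] turn z 12.0
[-0.0013  0.0337  0.0009] turn z 15.0
```

Fingers are slow; let them close.

Emit:
step_arm([
  {"travel": [0, 0, 0], "turn": [0, 0, 0]},
  {"travel": [0, 0, 0], "turn": [0, 0, 0]},
  {"travel": [0, 0, 0], "turn": [0, 0, 0]},
  {"travel": [0, 0, 0], "turn": [0, 0, 0]},
  {"travel": [0, 0, 0], "turn": [0, 0, 0]},
])

```text
time: 3.05
position: [0.4803, -0.07, 0.1395]
tool_rot: [2.053, 2.378, 0.0]
ft_force: [-0.1, 0.0, 1.4]
grip_width: 0.268
grip_force: 25.0
```

Emit:
step_arm([
  {"travel": [0, 0.007, 0], "turn": [0, 0, 3]},
  {"travel": [-0.0005, 0.0136, 0], "turn": [0, 0, 6]},
  {"travel": [-0.0015, 0.0203, 0], "turn": [0, 0, 9]},
])

```text
time: 3.35
position: [0.4993, -0.0687, 0.1393]
tool_rot: [-2.233, -2.207, 0.005]
ft_force: [-3.5, 0.3, 2.4]
grip_width: 0.27
grip_force: 25.0
```

```bash
python3 -c "
from h import *
arc(15)"
```

```text
t 3.35 pos [ 0.4993 -0.0687  0.1393] r 0.1271 ang 90.4 yawx 89.3 F [-3.5  0.3  2.4] Ftan 3.49 Mz 0.15 grip 0.27 25.036204492062097
[0.0029 0.0067 0.0003] turn z 3.0
[0.0025 0.0135 0.0003] turn z 6.0
[0.0017 0.0203 0.0003] turn z 9.0
[0.0006 0.027  0.0002] turn z 12.0
[-0.0008  0.0337  0.0002] turn z 15.0
```

Emit:
step_arm([
  {"travel": [0, 0.0044, 0], "turn": [0, 0, 2]},
  {"travel": [-0.0003, 0.0089, 0], "turn": [0, 0, 4]},
  {"travel": [-0.0007, 0.0133, 0], "turn": [0, 0, 6]},
  {"travel": [-0.0012, 0.0177, 0], "turn": [0, 0, 8]},
  {"travel": [-0.0019, 0.0221, 0], "turn": [0, 0, 10]},
])

```text
time: 3.85
position: [0.5213, -0.0708, 0.1393]
tool_rot: [-2.417, -2.004, 0.005]
ft_force: [-4.3, -0.2, 2.7]
grip_width: 0.265
grip_force: 25.0
```

```bash
python3 -c "
from h import *
arc(5,n=1)"
```

```text
t 3.85 pos [ 0.5213 -0.0708  0.1393] r 0.1267 ang 80.5 yawx 79.3 F [-4.3 -0.2  2.7] Ftan 4.2 Mz 0.2 grip 0.265 25.02757725786978
[0.003  0.0113 0.0003] turn z 5.0
```

Emit:
step_arm([
  {"travel": [0, 0.0022, 0], "turn": [0, 0, 1]},
  {"travel": [0, 0.0044, 0], "turn": [0, 0, 2]},
  {"travel": [-0.0002, 0.0066, 0], "turn": [0, 0, 3]},
  {"travel": [-0.0003, 0.0089, 0], "turn": [0, 0, 4]},
  {"travel": [-0.0005, 0.0111, 0], "turn": [0, 0, 5]},
])

```text
time: 4.35
position: [0.5326, -0.0734, 0.1393]
tool_rot: [-2.502, -1.897, 0.003]
ft_force: [-5.2, 0.8, 3.0]
grip_width: 0.265
grip_force: 25.0
```

```bash
python3 -c "
from h import *
arc(5,n=1)"
```

```text
t 4.35 pos [ 0.5326 -0.0734  0.1393] r 0.1266 ang 75.2 yawx 74.3 F [-5.2  0.8  3. ] Ftan 5.23 Mz 0.13 grip 0.265 25.0023916864302
[0.0031 0.0113 0.0003] turn z 5.0
```

Emit:
step_arm([
  {"travel": [0, 0.0022, 0], "turn": [0, 0, 1]},
  {"travel": [0, 0.0044, 0], "turn": [0, 0, 2]},
  {"travel": [-0.0002, 0.0066, 0], "turn": [0, 0, 3]},
  {"travel": [-0.0003, 0.0089, 0], "turn": [0, 0, 4]},
  {"travel": [-0.0005, 0.0111, 0], "turn": [0, 0, 5]},
])

```text
time: 4.85
position: [0.5431, -0.0768, 0.1393]
tool_rot: [-2.583, -1.786, 0.003]
ft_force: [-5.6, -0.0, 3.7]
grip_width: 0.271
grip_force: 25.0
```

```bash
python3 -c "
from h import *
arc(5,n=1)"
```

```text
t 4.85 pos [ 0.5431 -0.0768  0.1393] r 0.1264 ang 70.2 yawx 69.3 F [-5.6 -0.   3.7] Ftan 5.3 Mz 0.05 grip 0.271 25.001813659036998
[0.0033 0.0113 0.0003] turn z 5.0
```

Emit:
step_arm([
  {"travel": [0, 0.0022, 0], "turn": [0, 0, 1]},
  {"travel": [0, 0.0044, 0], "turn": [0, 0, 2]},
  {"travel": [-0.0002, 0.0066, 0], "turn": [0, 0, 3]},
  {"travel": [-0.0003, 0.0089, 0], "turn": [0, 0, 4]},
  {"travel": [-0.0005, 0.0111, 0], "turn": [0, 0, 5]},
])

```text
time: 5.35
position: [0.5528, -0.081, 0.1392]
tool_rot: [-2.657, -1.672, 0.005]
ft_force: [-7.0, 0.4, 4.1]
grip_width: 0.267
grip_force: 25.0
```

```bash
python3 -c "
from h import *
arc(5,n=1)"
```

```text
t 5.35 pos [ 0.5528 -0.081   0.1392] r 0.1262 ang 65.4 yawx 64.4 F [-7.   0.4  4.1] Ftan 6.56 Mz 0.15 grip 0.267 25.024149453536495
[0.0035 0.0113 0.0002] turn z 5.0
```

Emit:
step_arm([
  {"travel": [0, 0.0022, 0], "turn": [0, 0, 1]},
  {"travel": [0, 0.0044, 0], "turn": [0, 0, 2]},
  {"travel": [-0.0002, 0.0066, 0], "turn": [0, 0, 3]},
])

```text
time: 5.65
position: [0.5584, -0.0838, 0.1392]
tool_rot: [-2.7, -1.602, 0.005]
ft_force: [-6.6, 0.8, 5.3]
grip_width: 0.267
grip_force: 25.0
```

Emit:
step_arm([
  {"travel": [0, 0.0022, 0], "turn": [0, 0, 1]},
  {"travel": [0, 0.0044, 0], "turn": [0, 0, 2]},
  {"travel": [-0.0002, 0.0066, 0], "turn": [0, 0, 3]},
])

```text
time: 5.95
position: [0.5644, -0.0872, 0.1392]
tool_rot: [-2.741, -1.531, 0.005]
ft_force: [-6.5, 0.1, 3.4]
grip_width: 0.266
grip_force: 25.0
```

```bash
python3 -c "
from h import *
arc(5,n=1)"
```

```text
t 5.95 pos [ 0.5644 -0.0872  0.1392] r 0.1261 ang 59.5 yawx 58.4 F [-6.5  0.1  3.4] Ftan 5.61 Mz 0.17 grip 0.266 25.02868450272217
[0.0037 0.0113 0.0002] turn z 5.0
```

```bash
python3 -c "
from h import *
import cv2
a=ctrl.get_image('side')[260:380,250:400,::-1];b=ctrl.get_image('scene')[170:235,120:240,::-1]
f=lambda x:cv2.resize(x,(400,320),interpolation=cv2.INTER_CUBIC)
cv2.imwrite('pics/c1.png',np.hstack([f(a),f(b)]))"
```

```text
(no output)
```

View pics/c1.png

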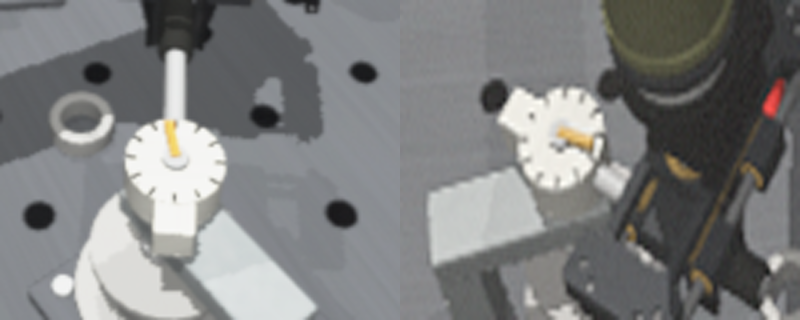

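The brass pointer visibly lags the handle in both crops (side: pointer tip (170,122), centre (176,158), handle at u≈175). The screw is therefore tight and the clutch is slipping. I'll measure the lag.

```bash
python3 -c "
from h import *
def ang(n,c,t,z):
  d=ray(n,*t,z)-ray(n,*c,z);return np.degrees(np.arctan2(d[1],d[0])),np.hypot(*d[:2])
s=lambda x,y:(250+x/2.6667,260+y/2.6667)
q=lambda x,y:(120+x/3.3333,170+y/4.923)
print(ang('side',s(176,159),s(169.5,122),.161),ang('scene',q(158,132),q(197,144),.161))
print(ang('side',s(176,162),s(175.5,60),.144))
"
```

```text
(np.float64(67.66815993888738), np.float64(0.026925755431010622)) (np.float64(71.70418704766864), np.float64(0.029502562803280504))
(np.float64(59.419601100576905), np.float64(0.0808072633233978))
```

Emit:
step_arm([
  {"travel": [0, 0.0044, 0], "turn": [0, 0, 2]},
  {"travel": [-0.0003, 0.0089, 0], "turn": [0, 0, 4]},
  {"travel": [-0.0005, 0.0111, 0], "turn": [0, 0, 5]},
])

```text
time: 6.35
position: [0.5753, -0.0947, 0.1395]
tool_rot: [2.808, 1.408, 0.0]
ft_force: [-2.2, -1.0, 1.2]
grip_width: 0.263
grip_force: 25.1
```

Emit:
step_arm([
  {"travel": [0, 0.0044, 0], "turn": [0, 0, 2]},
  {"travel": [-0.0003, 0.0089, 0], "turn": [0, 0, 4]},
  {"travel": [-0.0005, 0.0111, 0], "turn": [0, 0, 5]},
])

```text
time: 6.65
position: [0.5845, -0.1025, 0.1396]
tool_rot: [2.866, 1.282, 0.002]
ft_force: [-0.1, -3.3, -0.3]
grip_width: 0.266
grip_force: 25.2
```

```bash
python3 -c "
from h import *
arc(5,n=1)"
```

```text
t 6.65 pos [ 0.5845 -0.1025  0.1396] r 0.1257 ang 47.9 yawx 48.2 F [-0.1 -3.3 -0.3] Ftan -2.15 Mz -0.36 grip 0.266 25.212562659289688
[0.0038 0.0113 0.0006] turn z 5.0
```

The tangential force has reversed sign, so the handle is past the crest. I'll follow it gently into the notch.

Emit:
step_arm([
  {"travel": [0, 0.0033, 0], "turn": [0, 0, 1.5]},
  {"travel": [-0.0002, 0.0066, 0], "turn": [0, 0, 3]},
  {"travel": [-0.0005, 0.0111, 0], "turn": [0, 0, 5]},
  {"travel": [-0.0005, 0.0111, 0], "turn": [0, 0, 5]},
])

```text
time: 7.05
position: [0.5917, -0.1097, 0.1395]
tool_rot: [2.919, 1.159, -0.001]
ft_force: [-1.4, -5.8, 0.7]
grip_width: 0.269
grip_force: 25.1
```

```bash
python3 -c "
from h import *
arc(3,n=1)"
```

```text
t 7.05 pos [ 0.5917 -0.1097  0.1395] r 0.1256 ang 43.3 yawx 43.3 F [-1.4 -5.8  0.7] Ftan -3.24 Mz -0.3 grip 0.269 25.107115271966904
[0.0043 0.0068 0.0005] turn z 3.0
```

Emit:
step_arm([
  {"travel": [0.0005, 0.0033, 0], "turn": [0, 0, 1.5]},
  {"travel": [0.0005, 0.0066, 0], "turn": [0, 0, 3]},
  {"travel": [0.0005, 0.0066, 0], "turn": [0, 0, 3]},
])

```text
time: 7.35
position: [0.5953, -0.1138, 0.1394]
tool_rot: [2.949, 1.084, -0.005]
ft_force: [-4.0, -4.3, 2.3]
grip_width: 0.265
grip_force: 25.0
```

```bash
python3 -c "
from h import *
arc(3,n=1)"
```

```text
t 7.35 pos [ 0.5953 -0.1138  0.1394] r 0.1255 ang 40.8 yawx 40.4 F [-4.  -4.3  2.3] Ftan -0.6 Mz -0.04 grip 0.265 25.004864392612944
[0.0044 0.0068 0.0003] turn z 3.0
```

Emit:
step_arm([
  {"travel": [0, 0, 0], "turn": [0, 0, 0]},
  {"travel": [0, 0, 0], "turn": [0, 0, 0]},
  {"travel": [0, 0, 0], "turn": [0, 0, 0]},
  {"travel": [0, 0, 0], "turn": [0, 0, 0]},
  {"travel": [0, 0, 0], "turn": [0, 0, 0]},
], gripper=0.75)

```text
time: 7.85
position: [0.5966, -0.1123, 0.1396]
tool_rot: [-2.948, -1.086, -0.001]
ft_force: [-0.3, 0.2, -0.7]
grip_width: 0.631
grip_force: 0.0
```

Emit:
step_arm([
  {"travel": [0, 0, -0.01], "turn": [0, 0, 0]},
  {"travel": [0, 0, -0.03], "turn": [0, 0, 0]},
  {"travel": [0, 0, -0.06], "turn": [0, 0, 0]},
  {"travel": [0, 0, -0.1], "turn": [0, 0, 0]},
  {"travel": [0, 0, -0.14], "turn": [0, 0, 0]},
])

```text
time: 8.35
position: [0.5962, -0.1127, 0.2815]
tool_rot: [-2.948, -1.085, -0.0]
ft_force: [0.4, -1.0, -0.5]
grip_width: 0.75
grip_force: 0.0
```

```bash
python3 -c "
from h import *
import cv2
arc(3,n=1)
a=ctrl.get_image('side')[240:380,230:405,::-1];b=ctrl.get_image('scene')[160:250,120:260,::-1]
f=lambda x:cv2.resize(x,(400,320),interpolation=cv2.INTER_CUBIC)
cv2.imwrite('pics/c2.png',np.hstack([f(a),f(b)]))"
```

```text
t 8.35 pos [ 0.5962 -0.1127  0.2815] r 0.1269 ang 40.9 yawx 40.4 F [ 0.4 -1.  -0.5] Ftan -1.03 Mz 0.02 grip 0.75 0.0
[0.0029 0.0068 0.1425] turn z 3.0
```

View pics/c2.png

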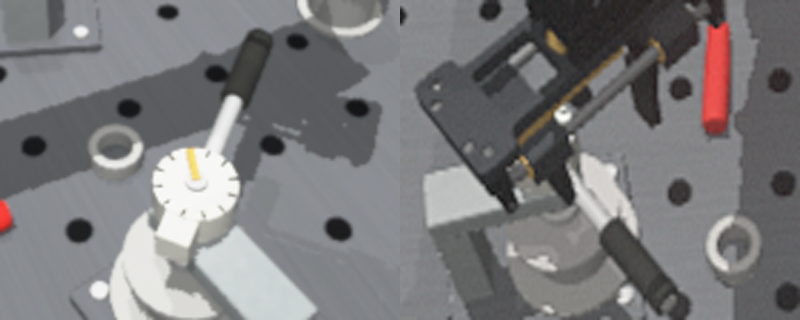

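The gripper is clear, and the pointer at (191,150) from centre (196,183) lags the handle (grip end (260,35)) by about one mark. I'll check the angle, then hand in.

```bash
python3 -c "
from h import *
s=lambda x,y:(230+x/2.286,240+y/2.286)
def a(t,z):
  d=ray('side',*s(*t),z)[:2]-[.5003,-.1958];return np.degrees(np.arctan2(d[1],d[0]))
h=(a((260,35),.148)+a((248,77),.15))/2;p=a((191,150),.161);print(h,p,p-h)
if 23<p-h<37: print(ctrl.close_job())
"
```

```text
39.54037769004803 69.85761917626448 30.317241486216446
the job is handed in; nothing more can be done
None
```

The spool clamp is tight: I turned its handle clockwise to the first click and let go. The pointer lags the handle by about 30°, one click. The arm is clear, the empty clamp was never touched, and the job was handed in at about 8.5 s.

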